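Zero the bonsai turntable

TASK

Zero the bonsai turntable: push its kick-down brake lever all the way down to lock it, then, with the brake locked, push the bar-shaped key on the sloped console in (never force it round before it is in), twist it clockwise (seen facing the panel) to its stop, hold it there for one second and let go so that it springs fully back. Then raise the brake lever all the way up again to free the turntable. Do not turn the round dial beside the key, and leave the pots, tools and other things on the table where they are.

Things in the scene. Friction and masses are not known exactly. Their poses are not given: they have to be found in the camera images.
- console: Grey console with a sloped aluminium face, 130 mm up the slope x 200 mm wide, tilted 0.6 rad up from level and facing the robot at yaw 0; face centre 85 mm above the table. It may stand left or right of the turntable. Origin: on the table under the face centre; x away from the robot side, y left, z up. The key stands 40 mm left of the face centre, a low round dial 50 mm right of it.
- key_grip (a point): Centre of the key's grip: black bar 42 mm long, 13 wide, 34 tall, white line on top at one end, on a 38 mm round collar. Axes, turning with the key: z straight out of the sloped face (the turning axis), x along the bar to the white end, y across it. It is 36 mm above the face, 14 below the bar's top, 20 above the collar's top. At rest the white end points 0.6 rad left of straight up the slope.
- key (a joint): Twist of the key, rad: 0 at rest, grows clockwise seen facing the panel, stop at 1.2. Spring return, 0.06 N m at rest to 0.15 at the stop. A lug blocks the twist at about 0.05 until the key is pushed in some 4.5 mm; once turned, the lug keeps it in until it has turned back to rest, where it pops out by itself when let go.
- key_push (a joint): How far the key is pushed in along its turning axis, m: 0 out (at rest), 0.006 at the bottom. Spring: 5 N to start, 9 N at the bottom. The collar has a 6 mm gap under it at rest.
- brake_pad (a point): Centre of the black rubber foot pad (24 mm wide, 34 long, 10 thick) at the free end of the steel brake lever, 78 mm from the hinge; the arm between is a flat bar 12 mm wide, 8 thick. The lever is at the robot's side of the turntable and points to the robot. The pad moves with the lever; y lies along the hinge, across the 24 mm width.
- brake_hinge (a point): Centre of the brake lever's hinge, 30 mm above the table, on the fixed base. Axes: y along the hinge, x level towards the middle of the turntable, z up; the lever points to -x. The turntable's black disc (280 mm across, top 64 mm above the table, with a potted bonsai, about 300 mm tall in all) has its centre 170 mm along x.
- brake (a joint): Brake lever, rad: 0 fully up (arm 1.0 rad above level, pad centre about 96 mm above the table), 0.85 fully down, locked (arm 0.15 rad above level, pad centre about 42 mm above the table). Stiff (0.25 N m, about 3 N at the pad); it stays where it is left, and can be pinched by the pad's sides and swung up or down.
- dial_mark (a point): Mark near the rim of the low round black dial on the console (42 mm across, 16 mm high), to be left as it is.
- bowl: Bystander, loose: small blue glazed bowl, 100 mm across, 42 mm high. Origin at the centre of its underside.
- wire_spool: Bystander, loose: spool of copper training wire, 68 mm across, 30 mm high, lying flat. Origin at the centre of its underside.
- stone: Bystander, loose: grey feature stone, 56 mm across, 40 mm high. Origin at the centre of its underside.
- rake_brush: Bystander, loose: brush lying flat. Origin at the centre of its underside.
- mister: Bystander, loose: clear bottle, 60 mm across, 130 mm high, standing. Origin at the centre of its underside.
- small_pot: Bystander, loose: soil-filled terracotta pot, 70 mm across, 35 mm high. Origin at the centre of its underside.

How it is judged:
By the outcome, as a careful person would: the job done as asked, in the order asked, and still so for the second after the job is handed in, with the robot touching nothing.
It also fails if it takes over 67 s, if anything falls off the work surface, if the arm or the gripper's body presses on something with over 40 N, if the wrist force passes 120 N, or if a joint passes its speed limit or range.

ROBOT

A 6-joint arm with a two-finger parallel gripper is mounted at the origin on the work surface. World frame = base frame: x ahead of the robot, y to its left, z up, the work surface at z = 0. Lengths are in mm, angles in rad, forces in N, time in s.
With the tool pointing down it reaches from about 275 to 1000 mm from the base axis. Payload 8.4 kg.
Tool frame: the origin (TCP) lies midway between the tips of the shut fingers; the grasp point (between the pads) lies 19 mm behind it; z points along the fingers, y is the line along which they close (so a half turn about z gives the same grasp; the last joint's range is limited). The gripper opens to 85 mm and grips with 20 to 120 N. Pads are 22 mm wide; open, the fingers measure 114 mm over their backs; the gripper's body (76 mm by 85 mm) begins 54 mm behind the grasp point. The pads swing forward as they close: fully open they stand 13 mm farther back than shut.
Start: joints at [1.132, 0.353, 1.633, -0, 1.155, -0.002], TCP at [264.4, 566.322, 231.281] pointing down, gripper open.
Joint ranges: [-2.63, 2.63], [-0.92, 2.1], [0.06, 2.66], [-1.3, 4.44], [0, 2.69], [-3.02, 3.02]. Speed limits (rad/s): [2.22, 2.22, 2.79, 3.14, 3.14, 3.14].

INTERFACE

Orientations are given as [roll, pitch, yaw] about the fixed x, y, z axes, in that order (R = Rz(yaw) Ry(pitch) Rx(roll)).
In Python, from rig import r, imaging gives the robot as it stands. The module is installed in compiled form; this text tells all that it offers.
- The arm moves only by the tool arm_command, never from a script. Its argument "deltas" is a list of rows, each an object of numbers: "hand": the finger opening in mm, from 0 to 85.4; "tx", "ty", "tz": the shift along the tool's x, y, z in mm; "wx", "wy", "wz": the turn, a rotation vector about the tool's x, y, z in rad. A call has 1 to 8 rows; each row shifts and turns the commanded pose from where the row before left it, along the tool's axes as they then stand; what a row does not reach is not made up. A row lasts 1/8 s, in which the tool goes at most 62.5 mm and 10.7 degrees, less where a joint would pass 70% of its speed; a pose out of reach is approached as far as the arm can. A call with a gripper value outside its range is refused whole. The fingers move at their own pace and stop on an object; "squeeze" is the grip in N (left out, the last holds). Time passes only in rows, so rows that do not move let the fingers close. It gives the time, the measured TCP pose, the force, the opening and the grip force at its end, in the units of the state.
- r.sense(): the state, without advancing time (a new reading comes with each control period).
- imaging.grab_frame(name): name is "scene" or "top"; returns a dict with "image" (480x640x3 uint8, red, green, blue), "mtx" (3x3 intrinsics, pixels), "world_to_cam" (4x4, takes a point from world to camera coordinates). Camera axes: x right, y up, looking along -z (the intrinsics and any distortion apply to the point x, -y, -z); pixel columns grow to the right and rows downward; lengths in mm; the calibration is good to about 2 mm. A picture is of the moment at which its call begins. There is no depth.
- r.sign_off(): hands the job in; it is judged then, once.
The state is a dict: "clock": time; "qpos": joint angles; "qvel": joint speeds; "joint_efforts": joint torques, N m; "eef_pos": TCP position; "tcp_rot": TCP orientation; "contact_force": force on the tool from outside, world axes, zero at the start; "wrist_torque": the same for the moment, N m; "opening": opening from 0.0 (shut) to 1.0 (fully open); "grasp_force": force on a finger pad.
Only numpy, scipy, OpenCV 4.12 (cv2) and the standard library are available. Lean on these libraries where they do the work, as an engineer would, in place of code of your own. Each camera call takes 0.05 s, during which the arm holds its last target. There are 200 camera calls.

## Working session

There is one attempt and no reset: what is moved stays moved. The work goes in short steps, Python scripts to look and compute and a tool call to move; the robot and the scene stay as the last step left them, time stands still between calls to the robot, and variables do not carry over. Pictures are saved under pics/ and viewed, at most 10 in all, crops included, and the job is handed in when it is done.

Besides the shell and the picture viewer there is one more tool, called after "Request:" in YAML: its name, and indented under it one key for each argument. arm_command: Moves the arm, as the interface text tells. Its arguments: {"type":"object","properties":{"deltas":{"type":"array"},"squeeze":{"type":"number"}},"required":["deltas"]}

```bash
mkdir -p pics
python3 - <<'E'
from rig import r, imaging
import cv2,pickle
d={}
for n in("scene","top"):
    f=imaging.grab_frame(n);d[n]=f
    cv2.imwrite(f"pics/{n}0.png",f["image"][:,:,::-1]);print(n,f["mtx"].tolist(),f["world_to_cam"].round(3).tolist(),[k for k in f])
pickle.dump(d,open("f0.pkl","wb"))
print(r.sense())
E
```

```text
scene [[554.521204411098, 0.0, 322.6022267228902], [0.0, 554.521204411098, 238.35061055755932], [0.0, 0.0, 1.0]] [[0.868, 0.497, -0.011, -433.825], [-0.341, 0.61, 0.715, 110.112], [0.362, -0.617, 0.699, -1705.855], [0.0, 0.0, 0.0, 1.0]] ['image', 'mtx', 'world_to_cam']
top [[620.2232517319227, 0.0, 316.83337844803503], [0.0, 620.2232517319227, 238.6937926031106], [0.0, 0.0, 1.0]] [[-0.022, -1.0, 0.002, 4.075], [0.996, -0.022, 0.089, -511.336], [-0.089, 0.004, 0.996, -1746.188], [0.0, 0.0, 0.0, 1.0]] ['image', 'mtx', 'world_to_cam']
{'clock': 0.1, 'qpos': array([ 1.13160815e+00,  3.53591568e-01,  1.63404804e+00,  6.60120353e-06,
        1.15521506e+00, -2.42121346e-03]), 'qvel': array([ 0.00041626, -0.00259311, -0.00064556, -0.00033671,  0.0011312 ,
       -0.00016792]), 'joint_efforts': array([ 1.39631691e-03, -6.06352472e+01, -3.42824078e+01,  1.66339605e-04,
        3.81437145e-03,  4.63456456e-05]), 'eef_pos': array([264.2114156 , 565.93682851, 230.63385879]), 'tcp_rot': array([-3.14033066e+00, -9.09152296e-06,  2.70482302e+00]), 'contact_force': array([-0.4833949 ,  0.674754  ,  0.08333195]), 'wrist_torque': array([-0.07170235,  0.03523553, -0.06109508]), 'grasp_force': 0.0, 'opening': 1.000385878685602}
```

View pics/scene0.png

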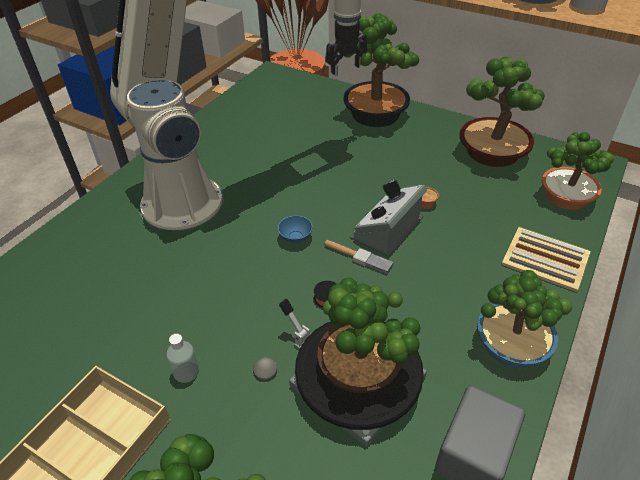

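View pics/top0.png

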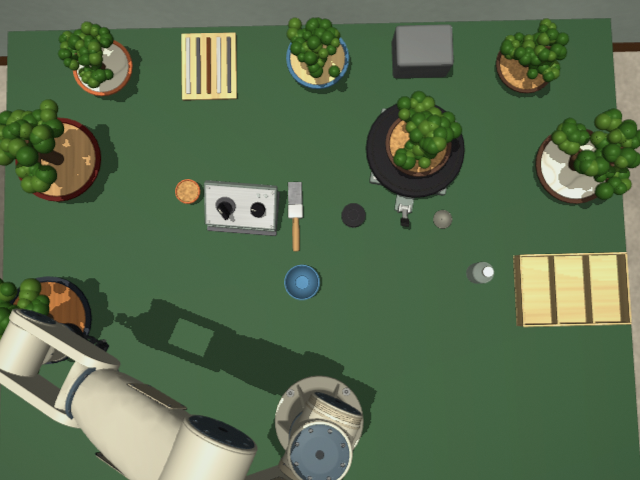

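The console is at top (240,208), with the key at (225,209) and the dial at (258,210). The brake pad is at top (405,222) / scene (287,307), and the turntable is at top (415,149). Next I'll zoom in on these.

```bash
cat > h.py <<'E'
import numpy as np, pickle
def ray(f,uv):
    W=np.array(f["world_to_cam"]);R=W[:3,:3];t=W[:3,3];K=f["mtx"]
    d=np.array([(uv[0]-K[0,2])/K[0,0],-(uv[1]-K[1,2])/K[1,1],-1.])
    return -R.T@t, R.T@d
def plane(f,uv,z):
    o,d=ray(f,uv);return o+d*(z-o[2])/d[2]
def tri(fs,uvs):
    A=np.zeros((3,3));b=np.zeros(3);L=[]
    for f,uv in zip(fs,uvs):
        o,d=ray(f,uv);d=d/np.linalg.norm(d);P=np.eye(3)-np.outer(d,d);A+=P;b+=P@o;L.append((o,P))
    x=np.linalg.solve(A,b);return x,[round(float(np.linalg.norm(P@(x-o))),1) for o,P in L]
def proj(f,p):
    W=np.array(f["world_to_cam"]);c=W[:3,:3]@np.asarray(p,float)+W[:3,3];K=f["mtx"]
    return np.array([K[0,2]+K[0,0]*c[0]/-c[2],K[1,2]-K[1,1]*c[1]/-c[2]])
E
python3 - <<'E'
import pickle,cv2,numpy as np
d=pickle.load(open("f0.pkl","rb"))
def c(n,x,y,w=80,h=60):
    return cv2.resize(d[n]["image"][y:y+h,x:x+w,::-1],(400,300),interpolation=cv2.INTER_CUBIC)
m=np.vstack([np.hstack([c("top",200,178),c("top",365,178)]),np.hstack([c("scene",350,170,100,75),c("scene",265,285)])])
cv2.imwrite("pics/m0.png",m)
E
```

```text
(no output)
```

View pics/m0.png

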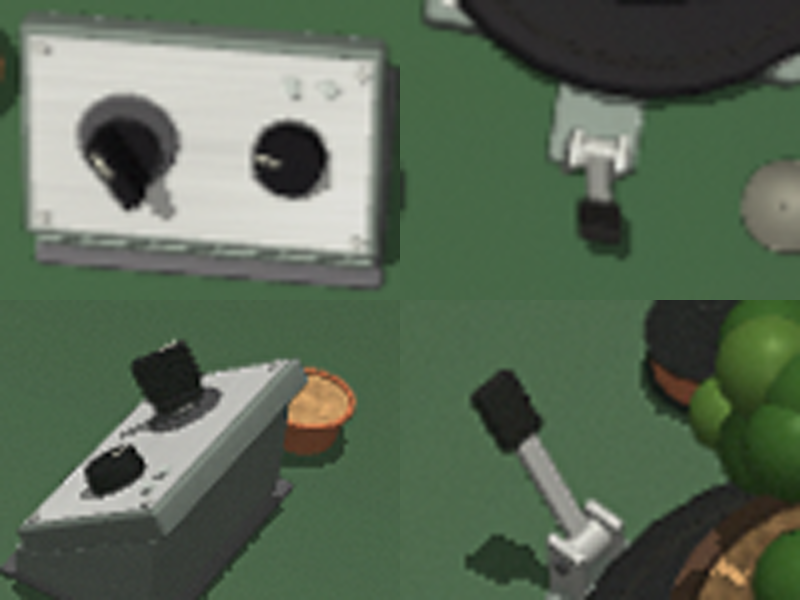

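The montage shows the face corners in the top view at about (205,185), (276,190), (205.5,224) and (275,229). The key's white end points lower left at (220,209). The pad is at top (405,222) and scene (286,307), and the hinge is at top (405,207) and scene (302,333).

Run:
```python
import pickle,cv2,numpy as np
from h import *
d=pickle.load(open("f0.pkl","rb"));T,S=d["top"],d["scene"]
hsv=cv2.cvtColor(T["image"],cv2.COLOR_RGB2HSV)
m=((hsv[...,2]>165)&(hsv[...,1]<40)).astype(np.uint8);m[:, :195]=0;m[:,285:]=0;m[:170]=0;m[245:]=0
m=cv2.morphologyEx(m,cv2.MORPH_OPEN,np.ones((3,3)))
c=max(cv2.findContours(m,0,2)[0],key=cv2.contourArea)
hull=cv2.convexHull(c);q=cv2.approxPolyDP(hull,4,True)[:,0];print(q.tolist())
rect=cv2.minAreaRect(c);print(rect)
for p in q:
    z=48.3 if p[1]>208 else 121.7
    print(p,plane(T,p,z).round(1))
# dark blobs
def dark(f,x0,y0,x1,y1,th=60):
    im=f["image"][y0:y1,x0:x1].max(2);k=(im<th).astype(np.uint8)
    n,l,s,ce=cv2.connectedComponentsWithStats(k)
    for i in range(1,n):
        if s[i,4]>15: print("  ",s[i].tolist(),(ce[i]+[x0,y0]).round(1))
print("top pad");dark(T,395,210,420,235)
print("scene pad");dark(S,272,295,298,322)
print("top dial");dark(T,245,195,275,222)
print("scene dial");dark(S,362,203,392,222)
print("pad",tri([T,S],[(405,222.4),(286,307.4)]))
print("hinge",tri([T,S],[(405,208),(302.4,333)]),plane(T,(405,208),30))
h2=cv2.inRange(hsv,(0,0,0),(179,255,60));h2[:95]=0;h2[205:]=0;h2[:,:360]=0;h2[:,470:]=0
pts=cv2.findContours(h2,0,2)[0];pp=cv2.convexHull(max(pts,key=cv2.contourArea))
e=cv2.fitEllipse(pp);print(e,plane(T,e[0],64))
print("disc edges",plane(T,(367,149),64),plane(T,(464,149),64))
```

```text
[[206, 185], [274, 190], [272, 228], [207, 223]]
((239.388427734375, 206.422607421875), (69.9225082397461, 38.58737564086914), 4.4846062660217285)
[206 185] [655.3 290.3 121.7]
[274 190] [637.5 106.2 121.7]
[272 228] [542.  118.2  48.3]
[207 223] [560.3 301.   48.3]
top pad
   [6, 8, 10, 11, 84] [405.2 222.8]
scene pad
   [7, 4, 14, 17, 140] [285.8 306.7]
top dial
   [6, 8, 14, 14, 148] [257.8 209.3]
scene dial
   [10, 4, 14, 12, 114] [378.1 212.2]
pad (array([ 545.0775462 , -249.47643241,   94.03025941]), [0.8, 0.8])
hinge (array([ 592.80472884, -259.08257144,   37.87227198]), [1.1, 1.1]) [ 592.9945966  -260.88945837   30.        ]
((414.791015625, 149.75416564941406), (97.91649627685547, 99.7186508178711), 146.92391967773438) [ 753.47169694 -289.29646628   64.        ]
disc edges [ 758.592118   -154.45780282   64.        ] [ 752.59096235 -428.3481364    64.        ]
```

```bash
cat >> h.py <<'E'
from scipy.spatial.transform import Rotation as Ro
def cur():
    from rig import r
    s=r.sense();return np.array(s["eef_pos"]),Ro.from_euler("xyz",s["tcp_rot"]),s
def plan(p,R,p0=None,R0=None):
    if p0 is None:p0,R0,_=cur()
    print("shift",R0.inv().apply(np.asarray(p)-p0).round(1),"turn",(R0.inv()*R).as_rotvec().round(3))
def rot(x,z):
    x=np.array(x,float);z=np.array(z,float)/np.linalg.norm(z);x-=z*(x@z);x/=np.linalg.norm(x)
    return Ro.from_matrix(np.stack([x,np.cross(z,x),z],1))
# scene estimates
CY=-0.10;CC=np.array([598.8,203.9,0]);Rc=Ro.from_euler("z",CY)
def con(p):return CC+Rc.apply(p)
n_=np.array([-np.sin(.6),0,np.cos(.6)]);u_=np.array([np.cos(.6),0,np.sin(.6)])
def keyx(a=0.6):return Rc.apply(np.cos(a)*u_+np.sin(a)*np.array([0,1,0]))
KEY=con(np.array([0,40,85])+36*n_);N=Rc.apply(n_)
PAD=np.array([545.4,-250,96.]);BY=-0.189;ex=np.array([np.cos(BY),np.sin(BY),0])
HIN=np.array([545.4,-250,30])+42.1*ex
E
python3 - <<'E'
from h import *
d=pickle.load(open("f0.pkl","rb"));T,S=d["top"],d["scene"]
print(KEY,N,HIN)
for nm,p in dict(dial=np.array([0,-50,85])+9*n_,dialtop=np.array([0,-50,85])+16*n_,keytop=np.array([0,40,85])+50*n_,collar=np.array([0,40,85])+16*n_).items():
    print(nm,con(p).round(1),[proj(f,con(p)).round(1) for f in(T,S)])
w=con(np.array([0,40,85])+50*n_)+17*keyx();print("white",[proj(f,w).round(1) for f in(T,S)])
print("padproj",[proj(f,PAD).round(1) for f in (T,S)])
plan(PAD+[0,0,135-19],rot(-ex,[0,0,-1]))
E
```

```text
[582.5677586  245.72949335 114.71208214] [-0.56182161  0.05637019  0.82533561] [ 586.75030859 -257.90961313   30.        ]
dial [588.8 154.7  92.4] [array([257.4, 209.7]), array([378.2, 212.8])]
dialtop [584.8 155.1  98.2] [array([257.1, 210.8]), array([377.1, 210.7])]
keytop [574.7 246.5 126.3] [array([222.2, 213.9]), array([388.6, 183.2])]
collar [593.8 244.6  98.2] [array([224.3, 208.3]), array([393.8, 193.4])]
white [array([218.5, 209. ]), array([394.2, 180.7])]
padproj [array([405.1, 222. ]), array([285.6, 307.1])]
shift [-599.9 -620.4   19.4] turn [-0.001 -0.    -0.248]
```

Request:
arm_command:
  deltas:
    - {"tx": -30, "ty": -31, "hand": 50}
    - {"tx": -38, "ty": -39}
    - {"tx": -38, "ty": -39}
    - {"tx": -38, "ty": -39}
    - {"tx": -38, "ty": -39}
    - {"tx": -38, "ty": -39}
    - {"tx": -38, "ty": -39}
    - {"tx": -38, "ty": -39}
  squeeze: 40

```text
schema error: expected keys hand, tx, ty, tz, wx, wy, wz
```

Request:
arm_command:
  deltas:
    - {"tx": -38, "ty": -39}
    - {"tx": -38, "ty": -39}
    - {"tx": -38, "ty": -39}
    - {"tx": -38, "ty": -39}
    - {"tx": -38, "ty": -39}
    - {"tx": -38, "ty": -39}
    - {"tx": -38, "ty": -39}
    - {"tx": -38, "ty": -40}

```text
schema error: expected keys hand, tx, ty, tz, wx, wy, wz
```

Request:
arm_command:
  deltas:
    - {"wz": -0.124, "tz": 20}
    - {"wz": -0.124}
    - {}
    - {}

```text
schema error: expected keys hand, tx, ty, tz, wx, wy, wz
```

```bash
cat > look.py <<'E'
import sys,cv2,numpy as np,pickle
from rig import imaging
# look.py out  name x y w h ...
tiles=[];a=sys.argv[2:];d={}
for i in range(0,len(a),5):
    n,x,y,w,h=a[i],*map(int,a[i+1:i+5])
    if n not in d:d[n]=imaging.grab_frame(n)
    tiles.append(cv2.resize(d[n]["image"][y:y+h,x:x+w,::-1],(400,400),interpolation=cv2.INTER_CUBIC))
cv2.imwrite("pics/"+sys.argv[1]+".png",np.hstack(tiles));pickle.dump(d,open("f1.pkl","wb"))
E
python3 look.py m1 top 365 170 80 80 scene 250 250 100 100
python3 -c "
from h import *
p,R,s=cur();print(p,s['qpos'],s['clock'],s['contact_force'])
plan(PAD-[0,0,19],rot(-ex,[0,0,-1]))"
```

```text
[264.27967159 566.06986354 230.81690149] [ 1.13161235e+00  3.53450288e-01  1.63382652e+00 -1.83759691e-05
  1.15519048e+00 -2.42160534e-03] 0.2 [-0.6157148   0.64344065 -0.05033984]
shift [-599.9 -620.4  154.4] turn [-0.001 -0.    -0.248]
```

View pics/m1.png

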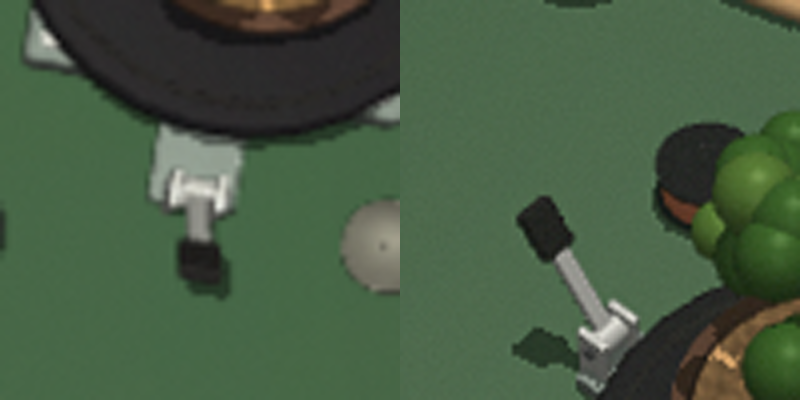

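Nothing moved; every row needs all seven keys. The picture shows the lever still up, with the pad at top (405,222).

Request:
arm_command:
  deltas:
    - {"hand": 50, "tx": -30, "ty": -31, "tz": 0, "wx": 0, "wy": 0, "wz": 0}
    - {"hand": 50, "tx": -38, "ty": -39, "tz": 0, "wx": 0, "wy": 0, "wz": 0}
    - {"hand": 50, "tx": -38, "ty": -39, "tz": 0, "wx": 0, "wy": 0, "wz": 0}
    - {"hand": 50, "tx": -38, "ty": -39, "tz": 0, "wx": 0, "wy": 0, "wz": 0}
    - {"hand": 50, "tx": -38, "ty": -39, "tz": 0, "wx": 0, "wy": 0, "wz": 0}
    - {"hand": 50, "tx": -38, "ty": -39, "tz": 0, "wx": 0, "wy": 0, "wz": 0}
    - {"hand": 50, "tx": -38, "ty": -39, "tz": 0, "wx": 0, "wy": 0, "wz": 0}
    - {"hand": 50, "tx": -38, "ty": -39, "tz": 0, "wx": 0, "wy": 0, "wz": 0}
  squeeze: 40

```text
clock: 1.2
eef_pos: [404.3, 164.0, 231.4]
tcp_rot: [3.141, 0.0, 2.705]
contact_force: [1.8, 0.6, 0.2]
opening: 0.583
grasp_force: 0.0
```

Request:
arm_command:
  deltas:
    - {"hand": 50, "tx": -38, "ty": -39, "tz": 0, "wx": 0, "wy": 0, "wz": 0}
    - {"hand": 50, "tx": -38, "ty": -39, "tz": 0, "wx": 0, "wy": 0, "wz": 0}
    - {"hand": 50, "tx": -38, "ty": -39, "tz": 0, "wx": 0, "wy": 0, "wz": 0}
    - {"hand": 50, "tx": -38, "ty": -39, "tz": 0, "wx": 0, "wy": 0, "wz": 0}
    - {"hand": 50, "tx": -38, "ty": -39, "tz": 0, "wx": 0, "wy": 0, "wz": 0}
    - {"hand": 50, "tx": -38, "ty": -39, "tz": 0, "wx": 0, "wy": 0, "wz": 0}
    - {"hand": 50, "tx": -38, "ty": -39, "tz": 0, "wx": 0, "wy": 0, "wz": 0}
    - {"hand": 50, "tx": -30, "ty": -31, "tz": 0, "wx": 0, "wy": 0, "wz": 0}

```text
clock: 2.2
eef_pos: [544.0, -237.2, 231.1]
tcp_rot: [-3.142, 0.0, 2.704]
contact_force: [-0.2, 0.7, 0.2]
opening: 0.587
grasp_force: 0.0
```

Request:
arm_command:
  deltas:
    - {"hand": 50, "tx": 0, "ty": 0, "tz": 20, "wx": 0, "wy": 0, "wz": -0.124}
    - {"hand": 50, "tx": 0, "ty": 0, "tz": 0, "wx": 0, "wy": 0, "wz": -0.124}
    - {"hand": 50, "tx": 0, "ty": 0, "tz": 0, "wx": 0, "wy": 0, "wz": 0}
    - {"hand": 50, "tx": 0, "ty": 0, "tz": 0, "wx": 0, "wy": 0, "wz": 0}

```text
clock: 2.7
eef_pos: [543.7, -235.0, 211.5]
tcp_rot: [-3.142, 0.0, 2.95]
contact_force: [0.3, -0.7, -0.9]
opening: 0.59
grasp_force: 0.0
```

```bash
python3 -c "
from h import *
p,R,s=cur();print(p,s['qpos'],s['clock'],s['contact_force'],s['opening'])
plan(PAD-[0,0,16],rot(-ex,[0,0,-1]))
# arc: per row of 8 steps, full rotation about hinge
G0=PAD-[0,0,16];R0=rot(-ex,[0,0,-1])
q=Ro.from_rotvec(-np.cross([0,0,1],ex)*0.85/8)
plan(HIN+q.apply(G0-HIN),q*R0,G0,R0)
q=Ro.from_rotvec(-np.cross([0,0,1],ex)*0.85)
print(HIN+q.apply(PAD-HIN),q.apply([0,0,-1]))
"
```

```text
[ 543.74490204 -235.00375945  211.51767511] [-4.10484182e-01  3.22017121e-01  1.72522219e+00  5.76749582e-06
  1.09394551e+00 -1.78993696e+00] 2.7 [ 0.31394129 -0.65854074 -0.85403654] 0.5898422676925474
shift [ -4.4 -14.4 131.5] turn [-0.     0.    -0.002]
shift [ 5.1 -0.   4.7] turn [ 0.    -0.106  0.   ]
[ 510.7582661  -243.37362349   41.92998257] [ 0.73790206 -0.14114816 -0.65998315]
```

Request:
arm_command:
  deltas:
    - {"hand": 50, "tx": -4, "ty": -14, "tz": 20, "wx": 0, "wy": 0, "wz": 0}
    - {"hand": 50, "tx": 0, "ty": 0, "tz": 25, "wx": 0, "wy": 0, "wz": 0}
    - {"hand": 50, "tx": 0, "ty": 0, "tz": 25, "wx": 0, "wy": 0, "wz": 0}
    - {"hand": 50, "tx": 0, "ty": 0, "tz": 25, "wx": 0, "wy": 0, "wz": 0}
    - {"hand": 50, "tx": 0, "ty": 0, "tz": 20, "wx": 0, "wy": 0, "wz": 0}
    - {"hand": 50, "tx": 0, "ty": 0, "tz": 16, "wx": 0, "wy": 0, "wz": 0}
    - {"hand": 50, "tx": 0, "ty": 0, "tz": 0, "wx": 0, "wy": 0, "wz": 0}

```text
clock: 3.58
eef_pos: [543.9, -249.5, 78.6]
tcp_rot: [3.141, -0.003, 2.952]
contact_force: [-0.2, 0.0, 0.4]
opening: 0.588
grasp_force: 0.0
```

Request:
arm_command:
  deltas:
    - {"hand": 15, "tx": 0, "ty": 0, "tz": 0, "wx": 0, "wy": 0, "wz": 0}
    - {"hand": 15, "tx": 0, "ty": 0, "tz": 0, "wx": 0, "wy": 0, "wz": 0}
    - {"hand": 15, "tx": 0, "ty": 0, "tz": 0, "wx": 0, "wy": 0, "wz": 0}
    - {"hand": 15, "tx": 0, "ty": 0, "tz": 0, "wx": 0, "wy": 0, "wz": 0}
    - {"hand": 15, "tx": 0, "ty": 0, "tz": 0, "wx": 0, "wy": 0, "wz": 0}
    - {"hand": 15, "tx": 0, "ty": 0, "tz": 0, "wx": 0, "wy": 0, "wz": 0}
  squeeze: 40

```text
clock: 4.32
eef_pos: [545.4, -248.6, 81.2]
tcp_rot: [3.14, 0.001, 2.952]
contact_force: [0.7, 6.0, 1.0]
opening: 0.267
grasp_force: 39.8
```

```bash
python3 look.py m2 top 365 170 80 80 scene 240 250 100 100
```

```text
(no output)
```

View pics/m2.png

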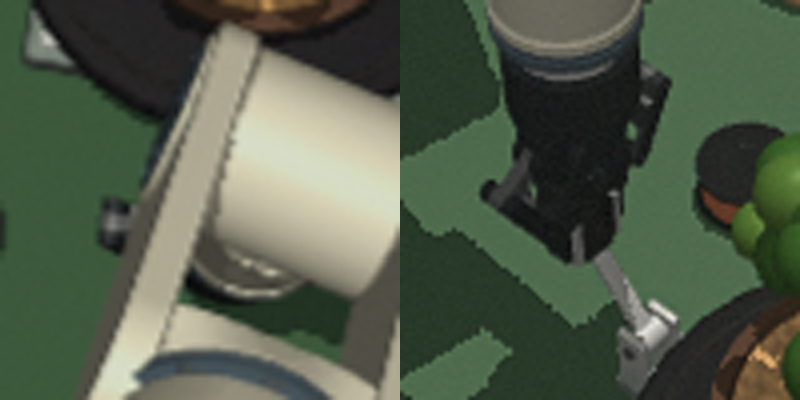

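The fingers hold the pad: the opening is about 23 mm at 40 N, and the scene crop shows them at the lever's end. Next I swing it down.

Request:
arm_command:
  deltas:
    - {"hand": 15, "tx": 5.1, "ty": 0, "tz": 4.7, "wx": 0, "wy": -0.106, "wz": 0}
    - {"hand": 15, "tx": 5.1, "ty": 0, "tz": 4.7, "wx": 0, "wy": -0.106, "wz": 0}
    - {"hand": 15, "tx": 5.1, "ty": 0, "tz": 4.7, "wx": 0, "wy": -0.106, "wz": 0}
    - {"hand": 15, "tx": 5.1, "ty": 0, "tz": 4.7, "wx": 0, "wy": -0.106, "wz": 0}
    - {"hand": 15, "tx": 5.1, "ty": 0, "tz": 4.7, "wx": 0, "wy": -0.106, "wz": 0}
    - {"hand": 15, "tx": 5.1, "ty": 0, "tz": 4.7, "wx": 0, "wy": -0.106, "wz": 0}
    - {"hand": 15, "tx": 5.1, "ty": 0, "tz": 4.7, "wx": 0, "wy": -0.106, "wz": 0}
    - {"hand": 15, "tx": 5.1, "ty": 0, "tz": 4.7, "wx": 0, "wy": -0.106, "wz": 0}

```text
clock: 5.42
eef_pos: [557.8, -246.3, 117.1]
tcp_rot: [3.136, 0.593, 2.921]
contact_force: [0.9, 1.0, -1.0]
opening: 0.202
grasp_force: 0.0
```

```bash
python3 -c "
from h import *
p,R,s=cur();g=p+R.apply([0,0,-19]);print(p,g,s['contact_force'],s['wrist_torque'],s['clock'])
v=g-HIN;print('ang',np.arctan2(v[2],-v@ex),np.linalg.norm(v))
"
```

```text
[ 557.79079087 -246.33008233  117.14647731] [ 547.40399808 -244.11836825  132.90156717] [ 0.93061421  0.98759246 -1.04897377] [ 0.0839442  0.2493959 -0.0306083] 5.425
ang 1.1896527172643632 111.02730795316783
```

Request:
arm_command:
  deltas:
    - {"hand": 15, "tx": 0, "ty": 0, "tz": 0, "wx": 0, "wy": 0, "wz": 0}

```text
clock: 5.55
eef_pos: [559.6, -236.9, 118.8]
tcp_rot: [3.118, 0.593, 2.928]
contact_force: [0.4, 1.2, 0.2]
opening: 0.177
grasp_force: 0.0
```

```bash
python3 look.py m3 top 345 150 120 120 scene 220 230 130 130;python3 -c "
from h import *
p,R,s=cur();print(p,R.as_matrix().round(3).tolist(),s['qpos'],s['contact_force'],s['joint_efforts'])"
```

```text
[ 559.05736101 -235.06294328  117.49467021] [[-0.812, 0.196, 0.55], [0.175, 0.98, -0.092], [-0.557, 0.021, -0.83]] [-0.50550758  0.31476952  2.18999115  1.20542521  0.19990833 -3.01648398] [ 0.11753347  0.45003553 -0.33584671] [-5.06914202e-01 -4.67581952e+01 -2.32208669e+01  6.84701912e-01
 -4.16365983e-01  2.82217206e-04]
```

View pics/m3.png

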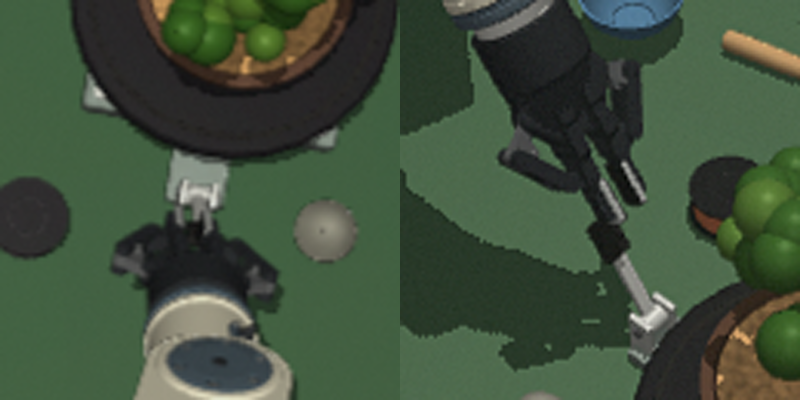

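The wrist ran into its limit: tilting forward takes q5 towards 0 and q6 to −3.02, and the fingers slipped off the pad. The lever still looks up, with the pad just below the fingertips. I'll back off to vertical and swing it without tilting.

```bash
python3 -c "
from h import *
p,R,s=cur()
plan([545.4,-250,200],rot(-ex,[0,0,-1]))
q=s['qpos'];A=lambda q:Ro.from_euler('ZYZYZ',[0]*5) if 0 else Ro.from_euler('z',q[0])*Ro.from_euler('y',q[1]+q[2])*Ro.from_euler('z',q[3])*Ro.from_euler('y',q[4])*Ro.from_euler('z',q[5])*Ro.from_euler('z',np.pi/2)
print(A(q).as_matrix().round(3).tolist(),(A(q).inv()*R).magnitude())
"
```

```text
shift [-37.5 -15.6 -74.6] turn [ 0.018  0.591 -0.015]
[[-0.812, 0.196, 0.55], [0.175, 0.98, -0.092], [-0.557, 0.021, -0.83]] 5.794938802721334e-16
```

Request:
arm_command:
  deltas:
    - {"hand": 25, "tx": 0, "ty": 0, "tz": -20, "wx": 0, "wy": 0, "wz": 0}
    - {"hand": 40, "tx": 0, "ty": 0, "tz": -30, "wx": 0, "wy": 0, "wz": 0}
    - {"hand": 50, "tx": 0, "ty": 0, "tz": -30, "wx": 0, "wy": 0, "wz": 0}
    - {"hand": 50, "tx": 0, "ty": 0, "tz": 0, "wx": 0, "wy": 0, "wz": 0}

```text
clock: 6.15
eef_pos: [515.0, -227.4, 184.8]
tcp_rot: [3.118, 0.592, 2.931]
contact_force: [0.4, -0.3, -0.9]
opening: 0.584
grasp_force: 0.0
```

```bash
python3 -c "
from h import *
p,R,s=cur();print(p,s['qpos'],s['clock'])
plan([545.4,-250,210],rot(-ex,[0,0,-1]))"
```

```text
[ 514.96179318 -227.37228397  184.80197199] [-0.54380469  0.12263273  2.2266239   0.73750705  0.31030143 -2.56516465] 6.15
shift [-42.7 -15.7  -2. ] turn [ 0.017  0.592 -0.014]
```

Request:
arm_command:
  deltas:
    - {"hand": 50, "tx": 0, "ty": 0, "tz": -10, "wx": 0, "wy": 0.148, "wz": 0}
    - {"hand": 50, "tx": 0, "ty": 0, "tz": -10, "wx": 0, "wy": 0.148, "wz": 0}
    - {"hand": 50, "tx": 0, "ty": 0, "tz": 0, "wx": 0, "wy": 0.148, "wz": 0}
    - {"hand": 50, "tx": 0, "ty": 0, "tz": 0, "wx": 0.017, "wy": 0.148, "wz": -0.014}
    - {"hand": 50, "tx": 0, "ty": 0, "tz": 0, "wx": 0, "wy": 0, "wz": 0}
    - {"hand": 50, "tx": 0, "ty": 0, "tz": 0, "wx": 0, "wy": 0, "wz": 0}

```text
clock: 6.9
eef_pos: [509.7, -219.9, 195.6]
tcp_rot: [3.123, 0.057, 2.968]
contact_force: [-0.3, -0.4, -0.1]
opening: 0.586
grasp_force: 0.0
```

```bash
python3 look.py m4 top 365 170 80 80 scene 240 250 100 100
python3 - <<'E'
from h import *
from scipy.optimize import least_squares
p,R,s=cur();print(p,s['qpos'],s['clock'])
plan([545.4,-250,80],rot(-ex,[0,0,-1]))
# pad position in the new pictures
import cv2
d=pickle.load(open("f1.pkl","rb"))
for n,(x0,y0,x1,y1) in dict(scene=(270,285,300,325)).items():
    k=(d[n]["image"][y0:y1,x0:x1].max(2)<60).astype(np.uint8);N_,l,st,c=cv2.connectedComponentsWithStats(k)
    for i in range(1,N_):
        if st[i,4]>20: print(n,st[i],c[i]+[x0,y0])
# kinematic fit from recorded poses
Q=[[1.13161235,.353450288,1.63382652,0,1.15519,-.0024216],[-.410484182,.322017121,1.72522219,0,1.09394551,-1.78993696],[-.50550758,.31476952,2.18999115,1.20542521,.19990833,-3.01648398],[-.54380469,.12263273,2.2266239,.73750705,.31030143,-2.56516465],list(s['qpos'])]
P=[[264.2797,566.0699,230.817],[543.7449,-235.0038,211.5177],[559.057,-235.063,117.495],[514.962,-227.372,184.802],list(p)]
E=Ro.from_euler
def fk(q,k):
    h,a1,a2,o,a3,dt=k
    v=E('y',q[1]).apply([0,0,a2])+E('y',q[1]+q[2]).apply([o,0,a3])
    t=(E('y',q[1]+q[2])*E('z',q[3])*E('y',q[4])).apply([0,0,dt])
    return E('z',q[0]).apply(np.array([a1,0,h])+v+t)
f=least_squares(lambda k:np.concatenate([fk(q,k)-x for q,x in zip(Q,P)]+[(np.array(k)-[150,150,600,0,600,250])*1e-4]),[150,150,600,0,600,250])
print(f.x.round(1),np.abs(f.fun).max())
pickle.dump(f.x,open("kin.pkl","wb"))
Rt=lambda q:E('z',q[0])*E('y',q[1]+q[2])*E('z',q[3])*E('y',q[4])*E('z',q[5]+np.pi/2)
lo=[-2.63,-.92,.06,-1.3,0,-3.02];hi=[2.63,2.1,2.66,4.44,2.69,3.02]
for sg in(-1,1):
  for tw in(0,.6,1.2):
    for back in(0,80):
      R1=rot(sg*keyx(.6-tw),-N);T=KEY-N*(19-4-back*1.)*1 if 0 else KEY+N*(4-19+back)
      best=min((least_squares(lambda q:np.r_[(fk(q,f.x)-T)/100,(Rt(q).inv()*R1).as_rotvec()],np.clip([.4,.3,2,q4,.4,q6],lo,hi),bounds=(lo,hi)) for q4 in(-.8,.8,2.5) for q6 in(-2.5,-1,1,2.5)),key=lambda z:z.cost)
      print(sg,tw,back,best.x.round(2),round(best.cost,6))
E
```

```text
[ 508.97624791 -220.34279131  196.20644435] [-0.43101606  0.25627359  1.85691213  0.0385543   0.97815464 -1.84812423] 7.0
shift [-34.3 -25.  117.9] turn [0.019 0.057 0.015]
scene [ 11  14  14  17 135] [287.31111111 307.02962963]
scene [ 1 31 19  9 73] [282.04109589 320.93150685]
[303.1  -6.  572.8  62.5 501.4 349.5] 1.5308323109038042
-1 0 0 [ 0.59  0.41  2.08 -1.17  0.4  -0.43] 0.0
-1 0 80 [ 0.66  0.25  2.12 -0.94  0.5  -0.64] 0.0
-1 0.6 0 [ 0.59  0.41  2.08 -1.17  0.4   0.17] 0.0
-1 0.6 80 [ 0.66  0.25  2.12 -0.94  0.5  -0.04] 0.0
-1 1.2 0 [ 0.59  0.41  2.08 -1.17  0.4   0.77] 0.0
-1 1.2 80 [ 0.66  0.25  2.12 -0.94  0.5   0.56] 0.0
1 0 0 [ 0.59  0.41  2.08 -1.17  0.4   2.71] 0.0
1 0 80 [ 0.66  0.25  2.12 -0.94  0.5   2.5 ] 0.0
1 0.6 0 [ 0.59  0.41  2.08 -1.17  0.4  -2.97] 0.0
1 0.6 80 [ 0.64  0.25  2.11 -0.87  0.5   3.02] 0.000304
1 1.2 0 [ 0.59  0.41  2.08 -1.17  0.4  -2.37] 0.0
1 1.2 80 [ 0.66  0.25  2.12 -0.94  0.5  -2.58] 0.0
```

View pics/m4.png

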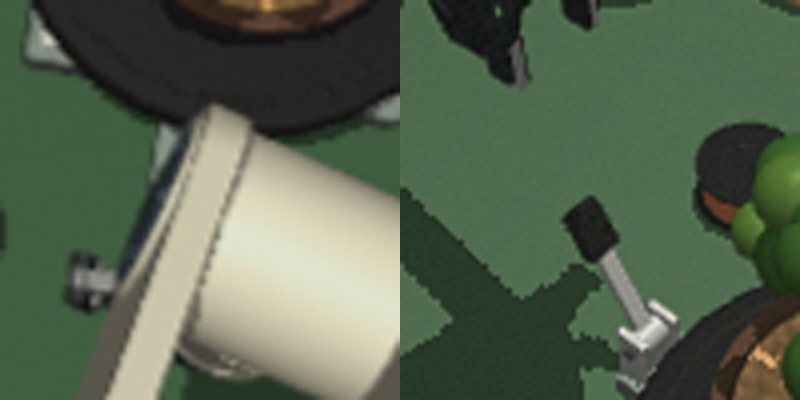

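The lever is fully up, with the pad at scene (287.5,307). The key reach also checks out with this wrist branch: q4 is about −1.17 and q6 goes −0.43 → 0.77. Next I pinch again, vertical.

Request:
arm_command:
  deltas:
    - {"hand": 50, "tx": 0, "ty": 0, "tz": 0, "wx": 0.019, "wy": 0.057, "wz": 0.015}
    - {"hand": 50, "tx": -22, "ty": -11, "tz": 0, "wx": 0, "wy": 0, "wz": 0}
    - {"hand": 50, "tx": -22, "ty": -11, "tz": 16, "wx": 0, "wy": 0, "wz": 0}
    - {"hand": 50, "tx": 0, "ty": 0, "tz": 30, "wx": 0, "wy": 0, "wz": 0}
    - {"hand": 50, "tx": 0, "ty": 0, "tz": 30, "wx": 0, "wy": 0, "wz": 0}
    - {"hand": 50, "tx": 0, "ty": 0, "tz": 25, "wx": 0, "wy": 0, "wz": 0}
    - {"hand": 50, "tx": 0, "ty": 0, "tz": 14, "wx": 0, "wy": 0, "wz": 0}
    - {"hand": 50, "tx": 0, "ty": 0, "tz": 0, "wx": 0, "wy": 0, "wz": 0}

```text
clock: 8.0
eef_pos: [548.1, -250.9, 81.5]
tcp_rot: [-3.14, -0.001, 2.952]
contact_force: [-0.9, -0.9, -1.1]
opening: 0.585
grasp_force: 0.0
```

Request:
arm_command:
  deltas:
    - {"hand": 15, "tx": 0, "ty": 0, "tz": 0, "wx": 0, "wy": 0, "wz": 0}
    - {"hand": 15, "tx": 0, "ty": 0, "tz": 0, "wx": 0, "wy": 0, "wz": 0}
    - {"hand": 15, "tx": 0, "ty": 0, "tz": 0, "wx": 0, "wy": 0, "wz": 0}
    - {"hand": 15, "tx": 0, "ty": 0, "tz": 0, "wx": 0, "wy": 0, "wz": 0}
    - {"hand": 15, "tx": 0, "ty": 0, "tz": 0, "wx": 0, "wy": 0, "wz": 0}
  squeeze: 30

```text
clock: 8.62
eef_pos: [549.6, -249.5, 83.4]
tcp_rot: [3.141, 0.001, 2.951]
contact_force: [-0.4, 9.9, 5.8]
opening: 0.272
grasp_force: 31.9
```

Request:
arm_command:
  deltas:
    - {"hand": 15, "tx": 6.8, "ty": 0, "tz": 4.8, "wx": 0, "wy": 0, "wz": 0}
    - {"hand": 15, "tx": 6.2, "ty": 0, "tz": 5.5, "wx": 0, "wy": 0, "wz": 0}
    - {"hand": 15, "tx": 5.5, "ty": 0, "tz": 6.2, "wx": 0, "wy": 0, "wz": 0}
    - {"hand": 15, "tx": 4.9, "ty": 0, "tz": 6.7, "wx": 0, "wy": 0, "wz": 0}
    - {"hand": 15, "tx": 4.1, "ty": 0, "tz": 7.1, "wx": 0, "wy": 0, "wz": 0}
    - {"hand": 15, "tx": 3.3, "ty": 0, "tz": 7.6, "wx": 0, "wy": 0, "wz": 0}
    - {"hand": 15, "tx": 2.6, "ty": 0, "tz": 7.9, "wx": 0, "wy": 0, "wz": 0}
    - {"hand": 15, "tx": 1.6, "ty": 0, "tz": 8.1, "wx": 0, "wy": 0, "wz": 0}

```text
clock: 9.62
eef_pos: [514.4, -242.6, 29.2]
tcp_rot: [3.141, -0.001, 2.951]
contact_force: [-1.9, 13.6, 8.2]
opening: 0.272
grasp_force: 33.8
```

Request:
arm_command:
  deltas:
    - {"hand": 15, "tx": 0, "ty": 0, "tz": 2, "wx": 0, "wy": 0, "wz": 0}
    - {"hand": 15, "tx": 0, "ty": 0, "tz": 2, "wx": 0, "wy": 0, "wz": 0}
    - {"hand": 15, "tx": 0, "ty": 0, "tz": 0, "wx": 0, "wy": 0, "wz": 0}

```text
clock: 10.0
eef_pos: [513.7, -242.5, 24.7]
tcp_rot: [3.141, -0.003, 2.951]
contact_force: [-2.9, 12.5, 3.6]
opening: 0.274
grasp_force: 33.5
```

Request:
arm_command:
  deltas:
    - {"hand": 15, "tx": 0, "ty": 0, "tz": 2, "wx": 0, "wy": 0, "wz": 0}
    - {"hand": 15, "tx": 0, "ty": 0, "tz": 2, "wx": 0, "wy": 0, "wz": 0}
    - {"hand": 15, "tx": 0, "ty": 0, "tz": 0, "wx": 0, "wy": 0, "wz": 0}

```text
clock: 10.38
eef_pos: [513.6, -242.4, 22.0]
tcp_rot: [3.141, -0.003, 2.951]
contact_force: [-7.7, 14.7, 20.8]
opening: 0.273
grasp_force: 35.7
```

```bash
python3 look.py m5 top 365 190 80 80 scene 240 260 90 90
```

```text
(no output)
```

View pics/m5.png

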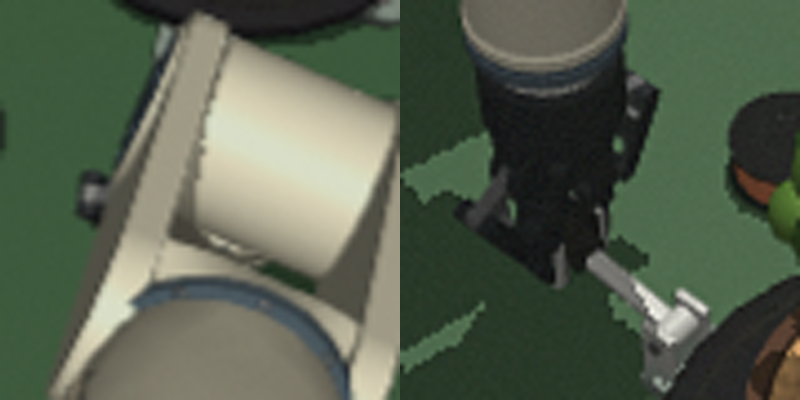

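The force rose to 21 N at TCP z ≈ 22 mm and the lever looks down, so the brake is locked. I'll release and move towards the key.

Request:
arm_command:
  deltas:
    - {"hand": 50, "tx": 0, "ty": 0, "tz": 0, "wx": 0, "wy": 0, "wz": 0}
    - {"hand": 50, "tx": 0, "ty": 0, "tz": 0, "wx": 0, "wy": 0, "wz": 0}
    - {"hand": 50, "tx": 0, "ty": 0, "tz": 0, "wx": 0, "wy": 0, "wz": 0}
    - {"hand": 50, "tx": 0, "ty": 0, "tz": -30, "wx": 0, "wy": 0, "wz": 0}
    - {"hand": 50, "tx": 0, "ty": 0, "tz": -50, "wx": 0, "wy": 0, "wz": 0}
    - {"hand": 50, "tx": 0, "ty": 0, "tz": -50, "wx": 0, "wy": 0, "wz": 0}
    - {"hand": 50, "tx": 0, "ty": 0, "tz": -50, "wx": 0, "wy": 0, "wz": 0}
    - {"hand": 50, "tx": 0, "ty": 0, "tz": -30, "wx": 0, "wy": 0, "wz": 0}

```text
clock: 11.48
eef_pos: [515.5, -244.8, 233.0]
tcp_rot: [-3.139, 0.003, 2.952]
contact_force: [0.1, 0.4, -1.3]
opening: 0.59
grasp_force: 0.0
```

Run:
```python
from h import *
p,R,s=cur();print(p,s['qpos'],s['clock'])
A=KEY+N*85;R1=rot(-keyx(.6),-N);print(A)
plan(A,R1); v=(R.inv()*R1).as_rotvec();print(np.linalg.norm(v))
```

```text
[ 515.497393   -244.80476322  233.01396311] [-0.44479501  0.26555746  1.75237023 -0.00220566  1.12026986 -1.82485872] 11.475
[534.8129215  250.52095927 184.8656094 ]
shift [ 74.6 490.2  46.6] turn [ 0.151 -0.59  -0.668]
0.9039785264782931
```

Request:
arm_command:
  deltas:
    - {"hand": 50, "tx": 8.3, "ty": 50, "tz": 0, "wx": 0, "wy": 0, "wz": 0}
    - {"hand": 50, "tx": 8.3, "ty": 55, "tz": 0, "wx": 0, "wy": 0, "wz": 0}
    - {"hand": 50, "tx": 8.3, "ty": 55, "tz": 0, "wx": 0, "wy": 0, "wz": 0}
    - {"hand": 50, "tx": 8.3, "ty": 55, "tz": 0, "wx": 0, "wy": 0, "wz": 0}
    - {"hand": 50, "tx": 8.3, "ty": 55, "tz": 0, "wx": 0, "wy": 0, "wz": 0}
    - {"hand": 50, "tx": 8.3, "ty": 55, "tz": 0, "wx": 0, "wy": 0, "wz": 0}
    - {"hand": 50, "tx": 8.3, "ty": 55, "tz": 0, "wx": 0, "wy": 0, "wz": 0}
    - {"hand": 50, "tx": 8.3, "ty": 55, "tz": 0, "wx": 0, "wy": 0, "wz": 0}

```text
clock: 12.48
eef_pos: [531.5, 197.2, 229.5]
tcp_rot: [-3.14, 0.0, 2.952]
contact_force: [0.7, -0.4, -0.1]
opening: 0.587
grasp_force: 0.0
```

Request:
arm_command:
  deltas:
    - {"hand": 50, "tx": 8, "ty": 55, "tz": 0, "wx": 0, "wy": 0, "wz": 0}
    - {"hand": 50, "tx": 0, "ty": 0, "tz": 0, "wx": 0.025, "wy": -0.098, "wz": -0.111}
    - {"hand": 50, "tx": 0, "ty": 0, "tz": 0, "wx": 0.025, "wy": -0.098, "wz": -0.111}
    - {"hand": 50, "tx": 0, "ty": 0, "tz": 0, "wx": 0.025, "wy": -0.098, "wz": -0.111}
    - {"hand": 50, "tx": 0, "ty": 0, "tz": 0, "wx": 0.025, "wy": -0.098, "wz": -0.111}
    - {"hand": 50, "tx": 0, "ty": 0, "tz": 0, "wx": 0.025, "wy": -0.098, "wz": -0.111}
    - {"hand": 50, "tx": 0, "ty": 0, "tz": 0, "wx": 0.025, "wy": -0.098, "wz": -0.111}
    - {"hand": 50, "tx": 0, "ty": 0, "tz": 0, "wx": 0, "wy": 0, "wz": 0}

```text
clock: 13.48
eef_pos: [532.5, 250.3, 228.2]
tcp_rot: [-2.778, 0.48, -2.553]
contact_force: [0.2, 0.3, 0.5]
opening: 0.583
grasp_force: 0.0
```

Run:
```python
from h import *
p,R,s=cur();print(p,s['qpos'],s['clock'])
A=KEY+N*85;R1=rot(-keyx(.6),-N)
plan(A,R1)
```

```text
[532.45896188 250.3292566  228.24952144] [ 0.66415404  0.13446164  2.08298758 -0.74560487  0.60684107 -0.84902689] 13.475
shift [18.2 12.9 37.3] turn [ 0.004 -0.006 -0.001]
```

Request:
arm_command:
  deltas:
    - {"hand": 50, "tx": 9, "ty": 6.5, "tz": 19, "wx": 0.004, "wy": -0.006, "wz": 0}
    - {"hand": 50, "tx": 9, "ty": 6.5, "tz": 19, "wx": 0, "wy": 0, "wz": 0}
    - {"hand": 50, "tx": 0, "ty": 0, "tz": 25, "wx": 0, "wy": 0, "wz": 0}
    - {"hand": 50, "tx": 0, "ty": 0, "tz": 25, "wx": 0, "wy": 0, "wz": 0}
    - {"hand": 50, "tx": 0, "ty": 0, "tz": 0, "wx": 0, "wy": 0, "wz": 0}
    - {"hand": 50, "tx": 0, "ty": 0, "tz": 0, "wx": 0, "wy": 0, "wz": 0}

```text
clock: 14.22
eef_pos: [565.8, 248.4, 144.8]
tcp_rot: [-2.774, 0.488, -2.554]
contact_force: [-0.4, -0.2, -1.0]
opening: 0.581
grasp_force: 0.0
```

```bash
python3 look.py m6 scene 250 260 90 90 scene 350 140 80 80
python3 - <<'E'
from h import *
p,R,s=cur();print(p,s['qpos'],s['clock'])
plan(KEY-N*15,rot(-keyx(.6),-N))
E
```

```text
[565.69478159 248.63487689 145.09734864] [ 0.62013307  0.30959023  2.10300545 -1.01704042  0.45428846 -0.57278356] 14.275
shift [ 3.3  0.8 49.7] turn [-0.001  0.002 -0.004]
```

View pics/m6.png

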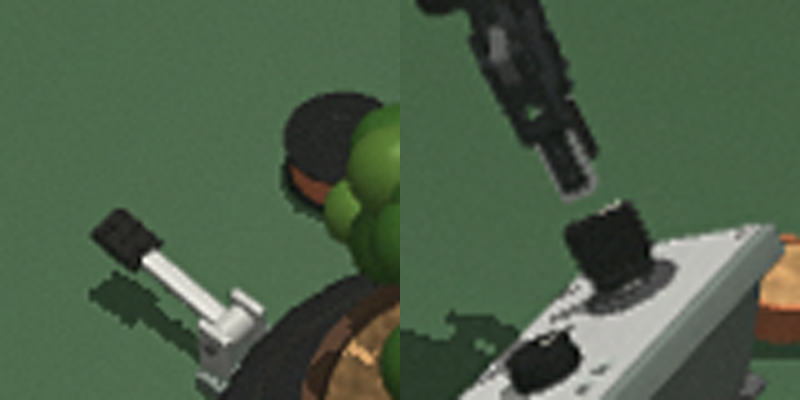

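Run:
```python
from h import *
import cv2
S=pickle.load(open("f1.pkl","rb"))["scene"]
k=(S["image"][300:325,265:292].max(2)<60).astype(np.uint8);n,l,st,c=cv2.connectedComponentsWithStats(k)
for i in range(1,n):print(st[i],c[i]+[265,300])
for dx in(0,3):
  H=HIN+dx*ex
  for a in(1.0,.3,.25,.2,.15,.1):print(dx,a,proj(S,H+78*np.array([-np.cos(a)*ex[0],-np.cos(a)*ex[1],np.sin(a)])).round(1))
```

```text
[  6   7  16  14 116] [277.78448276 313.37931034]
[ 8 21  9  4 19] [277. 323.]
0 1.0 [285.6 307.2]
0 0.3 [276.8 311.5]
0 0.25 [276.6 312.2]
0 0.2 [276.5 313. ]
0 0.15 [276.4 313.9]
0 0.1 [276.3 314.8]
3 1.0 [286.5 307.9]
3 0.3 [277.7 312.1]
3 0.25 [277.5 312.9]
3 0.2 [277.4 313.7]
3 0.15 [277.3 314.5]
3 0.1 [277.2 315.4]
```

The pad's measured position matches the fully-down angle (about 0.16 rad against 0.15), and the fingers sit over the key. Next I descend and grip.

Request:
arm_command:
  deltas:
    - {"hand": 50, "tx": 3.3, "ty": 0.8, "tz": 10, "wx": 0, "wy": 0, "wz": -0.004}
    - {"hand": 50, "tx": 0, "ty": 0, "tz": 14, "wx": 0, "wy": 0, "wz": 0}
    - {"hand": 50, "tx": 0, "ty": 0, "tz": 14, "wx": 0, "wy": 0, "wz": 0}
    - {"hand": 50, "tx": 0, "ty": 0, "tz": 11, "wx": 0, "wy": 0, "wz": 0}
    - {"hand": 50, "tx": 0, "ty": 0, "tz": 0, "wx": 0, "wy": 0, "wz": 0}
    - {"hand": 50, "tx": 0, "ty": 0, "tz": 0, "wx": 0, "wy": 0, "wz": 0}

```text
clock: 15.02
eef_pos: [590.2, 244.9, 102.5]
tcp_rot: [-2.771, 0.487, -2.547]
contact_force: [-0.4, -0.5, 0.1]
opening: 0.586
grasp_force: 0.0
```

Request:
arm_command:
  deltas:
    - {"hand": 25, "tx": 0, "ty": 0, "tz": 0, "wx": 0, "wy": 0, "wz": 0}
    - {"hand": 20, "tx": 0, "ty": 0, "tz": 0, "wx": 0, "wy": 0, "wz": 0}
    - {"hand": 15, "tx": 0, "ty": 0, "tz": 0, "wx": 0, "wy": 0, "wz": 0}
    - {"hand": 5, "tx": 0, "ty": 0, "tz": 0, "wx": 0, "wy": 0, "wz": 0}
    - {"hand": 5, "tx": 0, "ty": 0, "tz": 0, "wx": 0, "wy": 0, "wz": 0}
    - {"hand": 5, "tx": 0, "ty": 0, "tz": 0, "wx": 0, "wy": 0, "wz": 0}
    - {"hand": 5, "tx": 0, "ty": 0, "tz": 0, "wx": 0, "wy": 0, "wz": 0}
  squeeze: 30

```text
clock: 15.9
eef_pos: [590.2, 245.0, 102.0]
tcp_rot: [-2.772, 0.486, -2.547]
contact_force: [-3.9, 2.2, 2.6]
opening: 0.148
grasp_force: 33.7
```

```bash
cat > st.py <<'E'
from h import *
p,R,s=cur();print(p.round(1),s['qpos'].round(3),s['clock'],"toolF",R.inv().apply(s['contact_force']).round(1),"T",R.inv().apply(s['wrist_torque']).round(2),s['opening'],s['grasp_force'])
plan(KEY-N*15,rot(-keyx(.6),-N))
E
python3 st.py
```

```text
[590.2 245.  102. ] [ 0.584  0.411  2.087 -1.189  0.395 -0.421] 15.9 toolF [ 0.6  2.5 -4.5] T [-0.53  0.26  0.06] 0.14789871094859067 33.73029291629791
shift [-0.7 -0.6  0.2] turn [-0.     0.002  0.001]
```

Request:
arm_command:
  deltas:
    - {"hand": 5, "tx": 0, "ty": 0, "tz": 0, "wx": 0, "wy": 0, "wz": 0}
    - {"hand": 5, "tx": 0, "ty": 0, "tz": 2, "wx": 0, "wy": 0, "wz": 0}
    - {"hand": 5, "tx": 0, "ty": 0, "tz": 2, "wx": 0, "wy": 0, "wz": 0}
    - {"hand": 5, "tx": 0, "ty": 0, "tz": 2, "wx": 0, "wy": 0, "wz": 0}
    - {"hand": 5, "tx": 0, "ty": 0, "tz": 0.5, "wx": 0, "wy": 0, "wz": 0}
    - {"hand": 5, "tx": 0, "ty": 0, "tz": 0, "wx": 0, "wy": 0, "wz": 0}
  squeeze: 60

```text
clock: 16.65
eef_pos: [593.5, 244.7, 97.2]
tcp_rot: [-2.771, 0.487, -2.547]
contact_force: [-14.0, 2.4, 15.1]
opening: 0.14
grasp_force: 66.2
```

```bash
python3 st.py
```

```text
[593.5 244.7  97.2] [ 0.579  0.423  2.084 -1.211  0.389 -0.4  ] 16.65 toolF [  2.    2.6 -20.5] T [-0.54  0.58  0.05] 0.13987876255083648 66.16403102874756
shift [-0.6 -0.5 -5.7] turn [-0.     0.003  0.001]
```

Request:
arm_command:
  deltas:
    - {"hand": 5, "tx": 0, "ty": 0, "tz": 0, "wx": 0, "wy": 0, "wz": 0.05}
    - {"hand": 5, "tx": 0, "ty": 0, "tz": 0, "wx": 0, "wy": 0, "wz": 0.05}
    - {"hand": 5, "tx": 0, "ty": 0, "tz": 0, "wx": 0, "wy": 0, "wz": 0}

```text
clock: 17.02
eef_pos: [593.5, 244.8, 97.2]
tcp_rot: [-2.824, 0.521, -2.655]
contact_force: [-14.3, 2.2, 14.7]
opening: 0.145
grasp_force: 65.9
```

```bash
python3 st.py
```

```text
[593.5 244.8  97.2] [ 0.579  0.423  2.084 -1.211  0.389 -0.3  ] 17.025 toolF [  2.7   2.4 -20.3] T [-0.5   0.68 -0.05] 0.1450962538264846 65.88382959365845
shift [-0.7 -0.5 -5.7] turn [-0.     0.003 -0.099]
```

Torque is only −0.05 N·m at 0.1 rad of twist, so the lug has cleared. I'll twist on to the stop.

Request:
arm_command:
  deltas:
    - {"hand": 5, "tx": 0, "ty": 0, "tz": 0, "wx": 0, "wy": 0, "wz": 0.14}
    - {"hand": 5, "tx": 0, "ty": 0, "tz": 0, "wx": 0, "wy": 0, "wz": 0.14}
    - {"hand": 5, "tx": 0, "ty": 0, "tz": 0, "wx": 0, "wy": 0, "wz": 0.14}
    - {"hand": 5, "tx": 0, "ty": 0, "tz": 0, "wx": 0, "wy": 0, "wz": 0.14}
    - {"hand": 5, "tx": 0, "ty": 0, "tz": 0, "wx": 0, "wy": 0, "wz": 0.14}
    - {"hand": 5, "tx": 0, "ty": 0, "tz": 0, "wx": 0, "wy": 0, "wz": 0.14}
    - {"hand": 5, "tx": 0, "ty": 0, "tz": 0, "wx": 0, "wy": 0, "wz": 0.14}
    - {"hand": 5, "tx": 0, "ty": 0, "tz": 0, "wx": 0, "wy": 0, "wz": 0.1}

```text
clock: 18.02
eef_pos: [593.5, 245.1, 97.2]
tcp_rot: [2.779, 0.492, 2.368]
contact_force: [-14.4, 3.7, 14.2]
opening: 0.144
grasp_force: 65.8
```

```bash
python3 st.py
```

```text
[593.5 245.1  97.2] [ 0.58   0.423  2.083 -1.212  0.388  0.783] 18.025 toolF [  4.7  -0.3 -20. ] T [ 0.3   0.96 -0.18] 0.1439820954121394 65.81503629684448
shift [-1.   0.1 -5.7] turn [ 0.002  0.003 -1.182]
```

Request:
arm_command:
  deltas:
    - {"hand": 5, "tx": 0, "ty": 0, "tz": 0, "wx": 0, "wy": 0, "wz": 0.03}
    - {"hand": 5, "tx": 0, "ty": 0, "tz": 0, "wx": 0, "wy": 0, "wz": 0.03}
    - {"hand": 5, "tx": 0, "ty": 0, "tz": 0, "wx": 0, "wy": 0, "wz": 0.02}
    - {"hand": 5, "tx": 0, "ty": 0, "tz": 0, "wx": 0, "wy": 0, "wz": 0}

```text
clock: 18.52
eef_pos: [593.5, 245.2, 97.2]
tcp_rot: [2.743, 0.465, 2.291]
contact_force: [-13.9, 2.8, 14.6]
opening: 0.136
grasp_force: 67.3
```

```bash
python3 st.py
```

```text
[593.5 245.2  97.2] [ 0.58   0.423  2.084 -1.213  0.388  0.858] 18.525 toolF [  3.5  -0.9 -20. ] T [ 0.34  0.87 -1.06] 0.13624613772136518 67.31166243553162
shift [-1.   0.1 -5.7] turn [ 0.002  0.003 -1.256]
```

The torque jumped to 1.06 N·m, so the key is at its stop. I'll hold for 1.25 s, then let go.

Request:
arm_command:
  deltas:
    - {"hand": 5, "tx": 0, "ty": 0, "tz": 0, "wx": 0, "wy": 0, "wz": 0}
    - {"hand": 5, "tx": 0, "ty": 0, "tz": 0, "wx": 0, "wy": 0, "wz": 0}
    - {"hand": 5, "tx": 0, "ty": 0, "tz": 0, "wx": 0, "wy": 0, "wz": 0}
    - {"hand": 5, "tx": 0, "ty": 0, "tz": 0, "wx": 0, "wy": 0, "wz": 0}
    - {"hand": 5, "tx": 0, "ty": 0, "tz": 0, "wx": 0, "wy": 0, "wz": 0}
    - {"hand": 5, "tx": 0, "ty": 0, "tz": 0, "wx": 0, "wy": 0, "wz": 0}
    - {"hand": 5, "tx": 0, "ty": 0, "tz": 0, "wx": 0, "wy": 0, "wz": 0}
    - {"hand": 5, "tx": 0, "ty": 0, "tz": 0, "wx": 0, "wy": 0, "wz": 0}

```text
clock: 19.52
eef_pos: [593.5, 245.1, 97.2]
tcp_rot: [2.743, 0.465, 2.291]
contact_force: [-13.9, 3.8, 14.4]
opening: 0.139
grasp_force: 67.3
```

Request:
arm_command:
  deltas:
    - {"hand": 5, "tx": 0, "ty": 0, "tz": 0, "wx": 0, "wy": 0, "wz": 0}
    - {"hand": 5, "tx": 0, "ty": 0, "tz": 0, "wx": 0, "wy": 0, "wz": 0}
    - {"hand": 80, "tx": 0, "ty": 0, "tz": 0, "wx": 0, "wy": 0, "wz": 0}
    - {"hand": 80, "tx": 0, "ty": 0, "tz": 0, "wx": 0, "wy": 0, "wz": 0}
    - {"hand": 80, "tx": 0, "ty": 0, "tz": 0, "wx": 0, "wy": 0, "wz": 0}
    - {"hand": 80, "tx": 0, "ty": 0, "tz": 0, "wx": 0, "wy": 0, "wz": 0}
    - {"hand": 80, "tx": 0, "ty": 0, "tz": 0, "wx": 0, "wy": 0, "wz": 0}
    - {"hand": 80, "tx": 0, "ty": 0, "tz": 0, "wx": 0, "wy": 0, "wz": 0}

```text
clock: 20.52
eef_pos: [593.9, 244.5, 96.6]
tcp_rot: [2.743, 0.464, 2.288]
contact_force: [0.2, -0.6, 0.4]
opening: 0.931
grasp_force: 0.0
```

Request:
arm_command:
  deltas:
    - {"hand": 80, "tx": 0, "ty": 0, "tz": -15, "wx": 0, "wy": 0, "wz": 0}
    - {"hand": 80, "tx": 0, "ty": 0, "tz": -30, "wx": 0, "wy": 0, "wz": 0}
    - {"hand": 80, "tx": 0, "ty": 0, "tz": -30, "wx": 0, "wy": 0, "wz": 0}
    - {"hand": 80, "tx": 0, "ty": 0, "tz": -30, "wx": 0, "wy": 0, "wz": 0}
    - {"hand": 60, "tx": 0, "ty": 0, "tz": -30, "wx": 0, "wy": 0, "wz": 0}
    - {"hand": 50, "tx": 0, "ty": 0, "tz": 0, "wx": 0, "wy": 0, "wz": 0}

```text
clock: 21.28
eef_pos: [517.9, 252.9, 209.8]
tcp_rot: [2.739, 0.464, 2.287]
contact_force: [-0.1, -0.1, -0.6]
opening: 0.581
grasp_force: 0.0
```

Run:
```python
import cv2,pickle,numpy as np
from rig import imaging
a=pickle.load(open("f0.pkl","rb"));f=imaging.grab_frame("scene")
# compare key region with initial picture
b=f["image"][170:225,350:440].astype(int);c=a["scene"]["image"][170:225,350:440].astype(int)
dif=np.abs(b-c).max(2)>60;print("changed px",dif.sum(),np.argwhere(dif).mean(0) if dif.any() else "")
t=[cv2.resize(x["image"][165:225,355:435,::-1],(400,300),interpolation=cv2.INTER_CUBIC) for x in(a["scene"],f)]
cv2.imwrite("pics/m7.png",np.hstack(t))
from h import *
p,R,s=cur();print(p,s['qpos'],s['clock'])
R0=rot(-ex,[0,0,-1]);plan([513.6,-242.4,233],R0)
```

```text
changed px 0 
[517.96398949 252.49429111 208.67408475] [ 0.69264022  0.14893178  2.1271183  -0.83063259  0.57658917  0.52590308] 21.325
shift [-342.  -358.6    4.4] turn [ 0.225  0.568 -0.552]
```

View pics/m7.png

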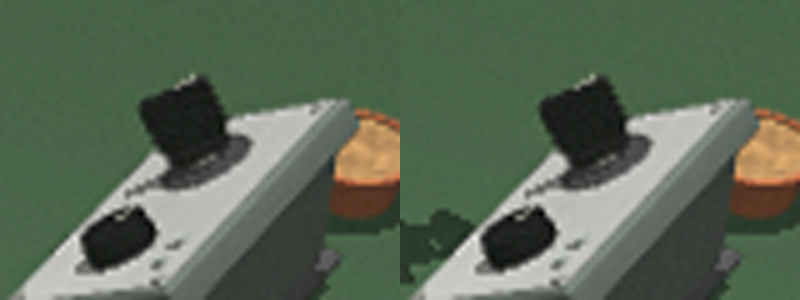

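The picture shows the key back at its rest pose, with no pixels changed from the first picture and the dial unmoved. Next I return to the brake.

Request:
arm_command:
  deltas:
    - {"hand": 50, "tx": 0, "ty": 0, "tz": -8, "wx": 0.0375, "wy": 0.0947, "wz": -0.092}
    - {"hand": 50, "tx": 0, "ty": 0, "tz": -8, "wx": 0.0375, "wy": 0.0947, "wz": -0.092}
    - {"hand": 50, "tx": 0, "ty": 0, "tz": -8, "wx": 0.0375, "wy": 0.0947, "wz": -0.092}
    - {"hand": 50, "tx": 0, "ty": 0, "tz": 0, "wx": 0.0375, "wy": 0.0947, "wz": -0.092}
    - {"hand": 50, "tx": 0, "ty": 0, "tz": 0, "wx": 0.0375, "wy": 0.0947, "wz": -0.092}
    - {"hand": 50, "tx": 0, "ty": 0, "tz": 0, "wx": 0.0375, "wy": 0.0947, "wz": -0.092}
    - {"hand": 50, "tx": 0, "ty": 0, "tz": 0, "wx": 0, "wy": 0, "wz": 0}

```text
clock: 22.2
eef_pos: [509.8, 249.5, 222.8]
tcp_rot: [3.134, 0.046, 2.898]
contact_force: [0.5, 0.6, 0.5]
opening: 0.586
grasp_force: 0.0
```

Request:
arm_command:
  deltas:
    - {"hand": 50, "tx": -10, "ty": -54, "tz": 0, "wx": 0, "wy": 0, "wz": 0}
    - {"hand": 50, "tx": -10, "ty": -54, "tz": 0, "wx": 0, "wy": 0, "wz": 0}
    - {"hand": 50, "tx": -10, "ty": -54, "tz": 0, "wx": 0, "wy": 0, "wz": 0}
    - {"hand": 50, "tx": -10, "ty": -54, "tz": 0, "wx": 0, "wy": 0, "wz": 0}
    - {"hand": 50, "tx": -10, "ty": -54, "tz": 0, "wx": 0, "wy": 0, "wz": 0}
    - {"hand": 50, "tx": -10, "ty": -54, "tz": 0, "wx": 0, "wy": 0, "wz": 0}
    - {"hand": 50, "tx": -10, "ty": -54, "tz": 0, "wx": 0, "wy": 0, "wz": 0}
    - {"hand": 50, "tx": -10, "ty": -54, "tz": 0, "wx": 0, "wy": 0, "wz": 0}

```text
clock: 23.2
eef_pos: [481.8, -190.3, 223.1]
tcp_rot: [3.134, 0.047, 2.898]
contact_force: [0.7, -0.4, 0.0]
opening: 0.589
grasp_force: 0.0
```

Request:
arm_command:
  deltas:
    - {"hand": 50, "tx": -8, "ty": -40, "tz": 0, "wx": 0, "wy": 0, "wz": 0}
    - {"hand": 50, "tx": 0, "ty": 0, "tz": 0, "wx": 0, "wy": 0, "wz": 0}
    - {"hand": 50, "tx": 0, "ty": 0, "tz": 0, "wx": 0, "wy": 0, "wz": 0}

```text
clock: 23.58
eef_pos: [480.4, -228.7, 223.1]
tcp_rot: [3.132, 0.045, 2.899]
contact_force: [0.0, -0.8, -1.1]
opening: 0.588
grasp_force: 0.0
```

Run:
```python
from h import *
p,R,s=cur();print(p,s['qpos'],s['clock'])
plan([513.8,-242.8,25],rot(-ex,[0,0,-1]))
```

```text
[ 480.39944689 -228.65328644  223.0753702 ] [-0.45910686  0.19497852  1.86993401  0.02176749  1.03450637 -1.79778079] 23.575
shift [-26.8  -7.5 199.4] turn [ 0.008  0.046 -0.054]
```

Request:
arm_command:
  deltas:
    - {"hand": 50, "tx": 0, "ty": 0, "tz": 0, "wx": 0.008, "wy": 0.046, "wz": -0.054}
    - {"hand": 50, "tx": -35.5, "ty": -7.6, "tz": 30, "wx": 0, "wy": 0, "wz": 0}
    - {"hand": 50, "tx": 0, "ty": 0, "tz": 40, "wx": 0, "wy": 0, "wz": 0}
    - {"hand": 50, "tx": 0, "ty": 0, "tz": 40, "wx": 0, "wy": 0, "wz": 0}
    - {"hand": 50, "tx": 0, "ty": 0, "tz": 35, "wx": 0, "wy": 0, "wz": 0}
    - {"hand": 50, "tx": 0, "ty": 0, "tz": 30, "wx": 0, "wy": 0, "wz": 0}
    - {"hand": 50, "tx": 0, "ty": 0, "tz": 15, "wx": 0, "wy": 0, "wz": 0}
    - {"hand": 50, "tx": 0, "ty": 0, "tz": 0, "wx": 0, "wy": 0, "wz": 0}

```text
clock: 24.58
eef_pos: [514.3, -242.1, 33.3]
tcp_rot: [3.141, -0.001, 2.956]
contact_force: [-0.7, 0.1, 0.2]
opening: 0.586
grasp_force: 0.0
```

Run:
```python
from h import *
p,R,s=cur()
plan([513.8,-242.8,25],rot(-ex,[0,0,-1]))
```

```text
shift [ 0.3 -0.8  8.3] turn [ 0.001 -0.001  0.003]
```

Next I go down the last 8 mm, pinch the pad and swing it up along the reverse arc.

Request:
arm_command:
  deltas:
    - {"hand": 50, "tx": 0, "ty": -0.8, "tz": 8, "wx": 0, "wy": 0, "wz": 0}
    - {"hand": 15, "tx": 0, "ty": 0, "tz": 0, "wx": 0, "wy": 0, "wz": 0}
    - {"hand": 15, "tx": 0, "ty": 0, "tz": 0, "wx": 0, "wy": 0, "wz": 0}
    - {"hand": 15, "tx": 0, "ty": 0, "tz": 0, "wx": 0, "wy": 0, "wz": 0}
    - {"hand": 15, "tx": 0, "ty": 0, "tz": 0, "wx": 0, "wy": 0, "wz": 0}
    - {"hand": 15, "tx": 0, "ty": 0, "tz": 0, "wx": 0, "wy": 0, "wz": 0}
  squeeze: 30

```text
clock: 25.32
eef_pos: [515.0, -242.7, 26.7]
tcp_rot: [3.139, 0.001, 2.953]
contact_force: [0.7, 9.0, 4.7]
opening: 0.276
grasp_force: 31.4
```

Request:
arm_command:
  deltas:
    - {"hand": 15, "tx": -1.6, "ty": 0, "tz": -8.1, "wx": 0, "wy": 0, "wz": 0}
    - {"hand": 15, "tx": -2.6, "ty": 0, "tz": -7.9, "wx": 0, "wy": 0, "wz": 0}
    - {"hand": 15, "tx": -3.3, "ty": 0, "tz": -7.6, "wx": 0, "wy": 0, "wz": 0}
    - {"hand": 15, "tx": -4.1, "ty": 0, "tz": -7.1, "wx": 0, "wy": 0, "wz": 0}
    - {"hand": 15, "tx": -4.9, "ty": 0, "tz": -6.7, "wx": 0, "wy": 0, "wz": 0}
    - {"hand": 15, "tx": -5.5, "ty": 0, "tz": -6.2, "wx": 0, "wy": 0, "wz": 0}
    - {"hand": 15, "tx": -6.2, "ty": 0, "tz": -5.5, "wx": 0, "wy": 0, "wz": 0}
    - {"hand": 15, "tx": -6.8, "ty": 0, "tz": -4.8, "wx": 0, "wy": 0, "wz": 0}

```text
clock: 26.32
eef_pos: [546.4, -248.7, 78.9]
tcp_rot: [3.139, -0.006, 2.954]
contact_force: [-4.7, 5.7, -5.8]
opening: 0.268
grasp_force: 29.6
```

Request:
arm_command:
  deltas:
    - {"hand": 15, "tx": -1.7, "ty": 0, "tz": -1.1, "wx": 0, "wy": 0, "wz": 0}
    - {"hand": 15, "tx": -1.7, "ty": 0, "tz": -1.1, "wx": 0, "wy": 0, "wz": 0}
    - {"hand": 15, "tx": 0, "ty": 0, "tz": 0, "wx": 0, "wy": 0, "wz": 0}

```text
clock: 26.7
eef_pos: [549.9, -249.4, 81.2]
tcp_rot: [3.139, -0.005, 2.954]
contact_force: [-3.3, 6.1, -3.3]
opening: 0.273
grasp_force: 29.8
```

Request:
arm_command:
  deltas:
    - {"hand": 15, "tx": -1.8, "ty": 0, "tz": -1, "wx": 0, "wy": 0, "wz": 0}
    - {"hand": 15, "tx": -1.8, "ty": 0, "tz": -1, "wx": 0, "wy": 0, "wz": 0}
    - {"hand": 15, "tx": 0, "ty": 0, "tz": 0, "wx": 0, "wy": 0, "wz": 0}

```text
clock: 27.08
eef_pos: [553.3, -250.1, 83.2]
tcp_rot: [3.139, -0.005, 2.954]
contact_force: [-4.0, 6.5, -3.1]
opening: 0.272
grasp_force: 29.8
```

Request:
arm_command:
  deltas:
    - {"hand": 15, "tx": -1.8, "ty": 0, "tz": -0.9, "wx": 0, "wy": 0, "wz": 0}
    - {"hand": 15, "tx": -1.8, "ty": 0, "tz": -0.9, "wx": 0, "wy": 0, "wz": 0}
    - {"hand": 15, "tx": 0, "ty": 0, "tz": 0, "wx": 0, "wy": 0, "wz": 0}

```text
clock: 27.45
eef_pos: [556.3, -250.6, 84.7]
tcp_rot: [3.139, -0.006, 2.954]
contact_force: [-6.1, 4.5, -4.0]
opening: 0.27
grasp_force: 30.4
```

Run:
```python
from h import *
from rig import imaging
p,R,s=cur();g=p+R.apply([0,0,-19]);print(s['contact_force'],g)
for dx in(0,3,5):
  v=g-(HIN+dx*ex);print(dx,np.arctan2(v[2],-v@ex),np.hypot(v[2],v@ex))
```

```text
[-6.12924378  4.52120279 -3.95304989] [ 556.36482168 -250.70374546  103.71339774]
0 1.170420150852233 80.04369854583223
3 1.1364147753391722 81.25997152213193
5 1.1143206358636046 82.12171354174308
```

Request:
arm_command:
  deltas:
    - {"hand": 15, "tx": -1.8, "ty": 0, "tz": -0.8, "wx": 0, "wy": 0, "wz": 0}
    - {"hand": 15, "tx": -1.8, "ty": 0, "tz": -0.8, "wx": 0, "wy": 0, "wz": 0}
    - {"hand": 15, "tx": 0, "ty": 0, "tz": 0, "wx": 0, "wy": 0, "wz": 0}

```text
clock: 27.82
eef_pos: [556.3, -250.5, 84.7]
tcp_rot: [3.138, -0.014, 2.955]
contact_force: [-14.6, 3.8, -6.6]
opening: 0.274
grasp_force: 30.1
```

It stopped moving and the force rose to 16 N, so the lever is at its upper stop. I'll release and withdraw.

Request:
arm_command:
  deltas:
    - {"hand": 50, "tx": 0, "ty": 0, "tz": 0, "wx": 0, "wy": 0, "wz": 0}
    - {"hand": 50, "tx": 0, "ty": 0, "tz": 0, "wx": 0, "wy": 0, "wz": 0}
    - {"hand": 50, "tx": 0, "ty": 0, "tz": 0, "wx": 0, "wy": 0, "wz": 0}
    - {"hand": 50, "tx": 0, "ty": 0, "tz": -25, "wx": 0, "wy": 0, "wz": 0}
    - {"hand": 50, "tx": 0, "ty": 0, "tz": -40, "wx": 0, "wy": 0, "wz": 0}
    - {"hand": 50, "tx": 20, "ty": 0, "tz": -40, "wx": 0, "wy": 0, "wz": 0}
    - {"hand": 50, "tx": 40, "ty": 20, "tz": -20, "wx": 0, "wy": 0, "wz": 0}
    - {"hand": 50, "tx": 40, "ty": 20, "tz": 0, "wx": 0, "wy": 0, "wz": 0}

```text
clock: 28.82
eef_pos: [472.5, -195.3, 214.7]
tcp_rot: [-3.141, 0.005, 2.954]
contact_force: [-1.0, -0.1, -0.6]
opening: 0.583
grasp_force: 0.0
```

Run:
```python
from h import *
from rig import imaging
import cv2
S=imaging.grab_frame("scene");S0=pickle.load(open("f0.pkl","rb"))["scene"]
k=(S["image"][290:322,272:300].max(2)<60).astype(np.uint8);n,l,st,c=cv2.connectedComponentsWithStats(k)
for i in range(1,n):
    if st[i,4]>20:print(st[i],c[i]+[272,290])
# bystander shifts: changed pixels outside robot/shadow areas
for nm,(x0,y0,x1,y1) in dict(bowl=(275,212,318,248),brush=(322,238,395,275),spool=(312,280,340,308),stone=(250,355,280,382),mister=(165,332,200,385),pot=(425,185,442,210),console=(352,178,428,250)).items():
    d=np.abs(S["image"][y0:y1,x0:x1].astype(int)-S0["image"][y0:y1,x0:x1]).max(2);print(nm,(d>60).sum())
```

```text
[  0   9  23  23 222] [282.90540541 309.36936937]
bowl 201
brush 0
spool 0
stone 0
mister 0
pot 0
console 0
```

Request:
arm_command:
  deltas:
    - {"hand": 50, "tx": 0, "ty": 50, "tz": -20, "wx": 0, "wy": 0, "wz": 0}
    - {"hand": 50, "tx": 0, "ty": 55, "tz": -20, "wx": 0, "wy": 0, "wz": 0}
    - {"hand": 50, "tx": 0, "ty": 55, "tz": -20, "wx": 0, "wy": 0, "wz": 0}
    - {"hand": 50, "tx": 0, "ty": 55, "tz": 0, "wx": 0, "wy": 0, "wz": 0}
    - {"hand": 50, "tx": 0, "ty": 55, "tz": 0, "wx": 0, "wy": 0, "wz": 0}
    - {"hand": 50, "tx": 0, "ty": 55, "tz": 0, "wx": 0, "wy": 0, "wz": 0}
    - {"hand": 50, "tx": 0, "ty": 55, "tz": 0, "wx": 0, "wy": 0, "wz": 0}
    - {"hand": 50, "tx": 0, "ty": 55, "tz": 0, "wx": 0, "wy": 0, "wz": 0}

```text
clock: 29.88
eef_pos: [553.2, 234.2, 273.1]
tcp_rot: [3.141, 0.001, 2.955]
contact_force: [1.1, -0.3, -0.3]
opening: 0.586
grasp_force: 0.0
```

Request:
arm_command:
  deltas:
    - {"hand": 50, "tx": 0, "ty": 55, "tz": 0, "wx": 0, "wy": 0, "wz": 0}
    - {"hand": 50, "tx": 0, "ty": 55, "tz": 0, "wx": 0, "wy": 0, "wz": 0}
    - {"hand": 50, "tx": 0, "ty": 55, "tz": 0, "wx": 0, "wy": 0, "wz": 0}
    - {"hand": 50, "tx": 0, "ty": 55, "tz": 0, "wx": 0, "wy": 0, "wz": 0}
    - {"hand": 50, "tx": 0, "ty": 0, "tz": 0, "wx": 0, "wy": 0, "wz": 0}
    - {"hand": 50, "tx": 0, "ty": 0, "tz": 0, "wx": 0, "wy": 0, "wz": 0}

```text
clock: 30.62
eef_pos: [593.4, 448.1, 272.3]
tcp_rot: [-3.141, 0.0, 2.955]
contact_force: [0.1, -0.9, 1.1]
opening: 0.588
grasp_force: 0.0
```

Run:
```python
from h import *
from rig import imaging
import cv2
S=imaging.grab_frame("scene");S0=pickle.load(open("f0.pkl","rb"))["scene"]
for th in(50,60):
  k=(S["image"][290:322,272:300].max(2)<th).astype(np.uint8);n,l,st,c=cv2.connectedComponentsWithStats(k)
  for i in range(1,n):
    if st[i,4]>20:print(th,st[i],c[i]+[272,290])
for nm,(x0,y0,x1,y1) in dict(bowl=(275,212,318,248),brush=(322,238,395,275),spool=(312,280,340,308),stone=(250,355,280,382),mister=(165,332,200,385),lever=(275,295,312,345)).items():
    d=np.abs(S["image"][y0:y1,x0:x1].astype(int)-S0["image"][y0:y1,x0:x1]).max(2);print(nm,(d>60).sum())
```

```text
50 [  9   9  13  17 131] [287.16030534 307.05343511]
60 [  9   9  14  17 137] [287.32116788 306.94890511]
bowl 15
brush 0
spool 0
stone 0
mister 0
lever 23
```

Run:
```python
from h import *
from rig import imaging,r
import cv2
S=imaging.grab_frame("scene");S0=pickle.load(open("f0.pkl","rb"))["scene"]
for f in(S0,S):
    h=cv2.cvtColor(f["image"][205:255,270:325],cv2.COLOR_RGB2HSV);m=(h[...,0]>95)&(h[...,0]<125)&(h[...,1]>80)
    print(m.sum(),np.argwhere(m).mean(0))
b=np.linalg.norm(np.argwhere(m).mean(0)-[24,25]);print(r.sign_off())
```

```text
732 [23.24863388 24.80601093]
735 [23.23945578 24.87619048]
the job is handed in; nothing more can be done
None
```

Job handed in at about 31 s with no verdict returned: brake locked, key pushed in, twisted to its stop, held over 1 s and sprung back, brake raised to its upper stop, with the dial and the bystanders checked in the images unmoved; on the first try the fingers slipped off the pad and nudged the lever up about 1.5 px before I re-gripped it.

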